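# Rock the tight stopper out of the tester jar

## Task

Open the tall tester jar for customers: its stopper sits tight, and a straight pull only lifts the jar along, so rock the stopper from side to side while lifting until it comes free. The jar must stay down in its timber block. Then stand the stopper upright on the saucer and let go, leaving the squat jar and the bell where they are.

Things in the scene. Friction and masses are not known exactly. Their poses are not given: they have to be found in the camera images.
- block: Light timber block, 130 x 130 x 45 mm, fixed to the counter; a round recess 103 mm wide and 35 mm deep in its top holds the jar. Origin: centre of its underside, z up, so the recess floor is at z = 10 mm of its frame.
- jar: Tall clear glass jar, 1.1 kg, 100 mm diameter to 78 mm up, then a shoulder; neck 60 mm outside, 52 mm inside, rim 120 mm above its underside. It stands loose in the block with about 1.5 mm play all round. Origin: centre of its underside, z up.
- jar_rim (a point): Centre of the jar's mouth, level with the rim, 120 mm above the jar's underside. Four springy nubs inside the neck, 12 mm below the rim and 90 degrees apart, stand in to a 19.5 mm radius and catch the stopper's ribs.
- stopper: The tall jar's stopper, 70 g, 74 mm high. Origin: centre of the plug's flat foot, z up; seated it lies 84 mm above the jar's origin. Plug 36 mm long, tapered from 37 mm down to 29 mm diameter; collar 58 mm diameter from 36 to 40 mm above the foot, resting on the rim; above it a flat wooden grip 44 mm long (x), 16 mm thick (y), 34 mm high.
- stopper_grip (a point): Middle of the stopper's flat grip, 60 mm above its foot, axes as the stopper's. Pulled straight up, all nubs hold together with over 20 N, more than the jar's weight, and the jar rises too.
- stopper_ribs (a point): Point on the stopper's axis 18 mm above its foot, at the upper of two sealing ribs (44 mm diameter; the other is 9 mm lower). Tilting 10 to 14 degrees steps one side of a rib over its nubs; tilting back under a light upward pull (under 9 N) frees the other side. It may slip back: feel or watch whether it rises. Free once 25 mm higher than seated.
- saucer: White round saucer, 120 mm diameter, 14 mm high, loose on the counter, 0.35 kg. Origin: centre of its underside.
- saucer_in (a point): Centre of the saucer's flat inner floor, where the stopper can stand.
- squat_jar: Low round closed jar with a flat wooden lid, 90 mm diameter, 70 mm high; stays where it is. Origin: centre of its underside.
- bell: Desk bell, 66 mm diameter, 50 mm high; stays where it is. Origin: centre of its underside.
Mind the look-alikes: they are no part of the job. What is shaped like the stopper but red is not meant.

How it is judged:
By the outcome, as a careful person would: the job done as asked, in the order asked, and still so for the second after the job is handed in, with the robot touching nothing.
It also fails if it takes over 64 s, if anything falls off the work surface, if the arm or the gripper's body presses on something with over 40 N, if the wrist force passes 120 N, or if a joint passes its speed limit or range.

## Robot

A 6-joint arm with a two-finger parallel gripper is mounted at the origin on a cart in front of the work surface, level with it; the furniture and walls round the work are solid. World frame = base frame: x ahead of the robot, y to its left, z up, the work surface at z = 0. Lengths are in mm, angles in rad, forces in N, time in s.
With the tool pointing down it reaches from about 350 to 875 mm from the base axis. Payload 4.2 kg.
Tool frame: the origin (TCP) lies midway between the tips of the shut fingers; the grasp point (between the pads) lies 19 mm behind it; z points along the fingers, y is the direction in which the jaws open and shut (so a half turn about z gives the same grasp; the last joint's range is limited). The gripper opens to 85 mm and grips with 20 to 120 N. Pads are 22 mm wide; open, the fingers measure 114 mm over their backs; the gripper's body (76 mm by 85 mm) begins 54 mm behind the grasp point. The pads swing forward as they close: fully open they stand 13 mm farther back than shut.
Start: joints at [-0.941, 0.385, 0.008, 0, -1.194, -0.259], TCP at [226.49, -582.496, 231.312] pointing down, gripper open.
Joint ranges: [-3.14, 3.14], [-1.21, 2.06], [-1.07, 1.41], [-3.16, 2.05], [-2.99, -0.16], [-3.1, 3.1]. Speed limits (rad/s): [2.79, 2.79, 3.14, 3.14, 3.14, 3.14].

## Interface

Orientations are given as a unit quaternion [x, y, z, w].
In Python, from bench import arm, eyes, nets gives the robot as it stands.
- The arm moves only by the tool jog_arm, never from a script. Its argument "rows" is a list of rows, each a list of 3 entries, a list of its own where there are three numbers: the shift along the tool's x, y, z in cm, then the turn, a rotation vector about the tool's x, y, z in degrees, then the finger opening in cm, from 0 to 8.54. In form: [[[x, y, z], [ax, ay, az], jaw], ...]. A call has 1 to 10 rows; each row shifts and turns the commanded pose from where the row before left it, along the tool's axes as they then stand; what a row does not reach is not made up. A row lasts 1/8 s, in which the tool goes at most 62.5 mm and 10.7 degrees, less where a joint would pass 70% of its speed; a pose out of reach is approached as far as the arm can. A call with a gripper value outside its range is refused whole. The fingers move at their own pace and stop on an object; the grip force is fixed at half the most. Time passes only in rows, so rows that do not move let the fingers close. It gives the time, the measured TCP pose, the force and the opening at its end, in the units of the state.
- arm.read_state(): the state, without advancing time (a new reading comes with each control period).
- eyes.get_image(name): name is "scene" or "top" or "wrist"; returns the picture (384x512x3 uint8, red, green, blue); there is no depth.
- eyes.camera_model(name): a dict with "K" (3x3 intrinsics, pixels), "k1" (the pictures are not rectified: a ray, as slopes to the right and down, at radius r is drawn at 1 + k1 r^2 times it, then the intrinsics apply), "rvec" (rotation vector, rad) and "tvec" (3), from world to camera coordinates, as OpenCV has them. Camera axes: x right, y down, z forward; pixel columns grow to the right and rows downward; lengths in mm; the calibration is good to about 2 mm. A picture is of the moment at which its call begins: read the wrist's pose just before it. camera_model takes no time and is no camera call; for the wrist camera it gives the pose at the moment of the call.
- arm.job_done(): hands the job in, once; it reports no verdict.
Trained networks look in the newest picture that a camera, given by its name, has taken for a name from the list of things; names that differ only in an ending like _2 or _b are one class to them, and where a whole thing is asked for, a point or a joint stands for the part that bears it (a point fixed in the world has none). Each returns a list of dicts, best first, with "conf" (0 to 1); they miss things now and then, are a little off and sometimes report something else, mostly with a low value. They report only what shows in the picture. A call takes as long as a camera call. They do not tell look-alikes from the thing itself.
- nets.boxes_of(camera, name): "position" ([column, row] as shares, 0 to 1, of the picture: columns of its width, rows of its height, amid what is visible of it).
The state is a dict: "clock": time; "joints": joint angles; "joint_vel": joint speeds; "joint_efforts": joint torques, N m; "position": TCP position; "ee_rot": TCP orientation; "contact_force": force on the tool from outside, world axes, zero at the start; "wrist_torque": the same for the moment, N m; "gripper_width": finger opening in mm.
Only numpy, scipy, OpenCV 4.12 (cv2) and the standard library are available. Lean on these libraries where they do the work, as an engineer would, in place of code of your own. Each camera call takes 0.05 s, during which the arm holds its last target.

## Working session

There is one attempt and no reset: what is moved stays moved. The work goes in short steps, Python scripts to look and compute and a tool call to move; the robot and the scene stay as the last step left them, time stands still between calls to the robot, and variables do not carry over. Pictures are saved under pics/ and viewed, and the job is handed in when it is done.

Besides the shell and the picture viewer there is one more tool, called after "Request:" as name(argument=value, ...), one argument or row to a line, values as JSON. jog_arm: Moves the arm, as the interface text tells. Its arguments: {"type":"object","properties":{"rows":{"type":"array","items":{"type":"array"}}},"required":["rows"]}

```bash
ls; mkdir -p pics; cat > h.py <<'E'
import numpy as np, cv2
from bench import arm, eyes, nets
from scipy.spatial.transform import Rotation as R
def snap(n,f):
    im=eyes.get_image(n); cv2.imwrite(f'pics/{f}.png',im[:,:,::-1]); return im
def ray(n,px,cm=None):
    m=cm or eyes.camera_model(n); K=np.array(m['K']); k1=m['k1']
    d=np.array([(px[0]-K[0,2])/K[0,0],(px[1]-K[1,2])/K[1,1]]); u=d.copy()
    for _ in range(30): u=d/(1+k1*(u@u))
    Rm=cv2.Rodrigues(np.array(m['rvec'],float))[0]; t=np.array(m['tvec'],float).ravel()
    return -Rm.T@t, Rm.T@np.array([u[0],u[1],1])
def atz(n,px,z,cm=None):
    o,d=ray(n,px,cm); return o+d*(z-o[2])/d[2]
def proj(n,P,cm=None):
    m=cm or eyes.camera_model(n); K=np.array(m['K'])
    Rm=cv2.Rodrigues(np.array(m['rvec'],float))[0]; t=np.array(m['tvec'],float).ravel()
    c=Rm@np.array(P,float)+t; u=c[:2]/c[2]; u=u*(1+m['k1']*(u@u))
    return np.array([K[0,0]*u[0]+K[0,2],K[1,1]*u[1]+K[1,2]])
E
python3 - <<'E'
from h import *
for c in ['scene','top','wrist']:
    snap(c,c+'0')
    o,d=ray(c,(256,192)); print(c,o.round(),d.round(2))
    for n in ['jar','stopper','stopper_grip','saucer','block','squat_jar','bell']:
        print(n,[(np.round(np.array(b['position'])*[512,384]).tolist(),round(b['conf'],2)) for b in nets.boxes_of(c,n)][:4])
print(arm.read_state())
E
```

```text
pics
scene [-187.  363. 1026.] [ 0.57 -0.36 -0.74]
jar [([234.0, 227.0], 0.72)]
stopper [([234.0, 210.0], 0.55)]
stopper_grip [([227.0, 209.0], 0.64), ([306.0, 191.0], 0.44)]
saucer [([308.0, 192.0], 0.48)]
block [([236.0, 244.0], 0.87)]
squat_jar [([230.0, 211.0], 0.42)]
bell [([274.0, 217.0], 0.74)]
top [ 279.  -52. 1116.] [ 0.24  0.   -0.97]
jar [([230.0, 212.0], 0.59), ([339.0, 213.0], 0.39)]
stopper [([227.0, 203.0], 0.89)]
stopper_grip [([122.0, 188.0], 0.81), ([225.0, 205.0], 0.56), ([229.0, 212.0], 0.36)]
saucer [([338.0, 212.0], 0.89)]
block [([236.0, 224.0], 0.95), ([231.0, 213.0], 0.27)]
squat_jar [([382.0, 193.0], 0.57), ([280.0, 212.0], 0.48), ([341.0, 213.0], 0.44)]
bell [([279.0, 211.0], 0.72), ([226.0, 205.0], 0.56)]
wrist [ 147. -612.  373.] [ 0.31  0.13 -0.94]
jar []
stopper []
stopper_grip []
saucer [([340.0, 369.0], 0.91)]
block []
squat_jar [([255.0, 364.0], 0.55)]
bell []
{'clock': 1.2, 'joints': array([-9.41401814e-01,  3.84687180e-01,  7.89261225e-03, -9.03747472e-06,
       -1.19400698e+00, -2.58572577e-01]), 'joint_vel': array([-0.00099414,  0.00032908, -0.00029817,  0.00015632, -0.00152578,
       -0.00191213]), 'joint_efforts': array([-9.75695111e-04, -3.92097008e+01,  1.88619393e+01,  4.19071376e+00,
       -4.29595266e-04, -8.01493911e-06]), 'position': array([ 226.48649631, -582.48947711,  231.31558183]), 'ee_rot': array([-1.84348839e-01,  9.82860878e-01,  4.16004837e-06,  2.67409889e-06]), 'contact_force': array([ 0.92181048, -0.32790462, -0.33590612]), 'wrist_torque': array([ 0.03222648, -0.01001896, -0.03932147]), 'gripper_width': 85.25504167605558}
```

```bash
python3 - <<'E'
import cv2
for n in ['scene','top']:
    im=cv2.imread(f'pics/{n}0.png')
    c=im[150:290,90:420] if n=='top' else im[140:300,130:380]
    s=800/c.shape[1]; cv2.imwrite(f'pics/{n}0c.png',cv2.resize(c,None,fx=s,fy=s,interpolation=cv2.INTER_CUBIC))
E
```

```text
(no output)
```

View pics/top0.png

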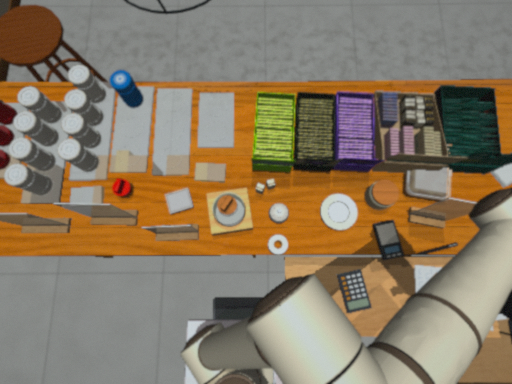

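View pics/top0c.png

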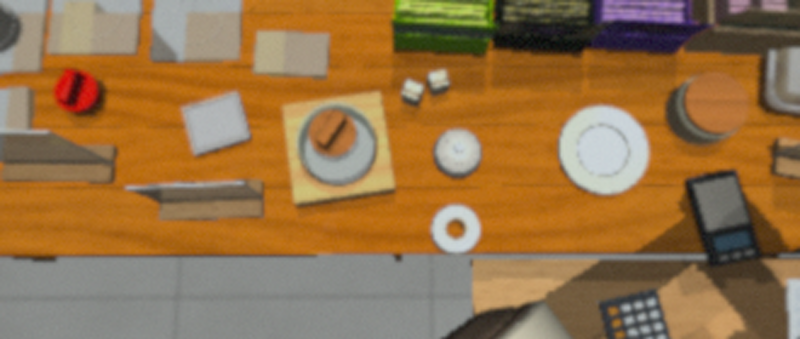

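View pics/scene0c.png

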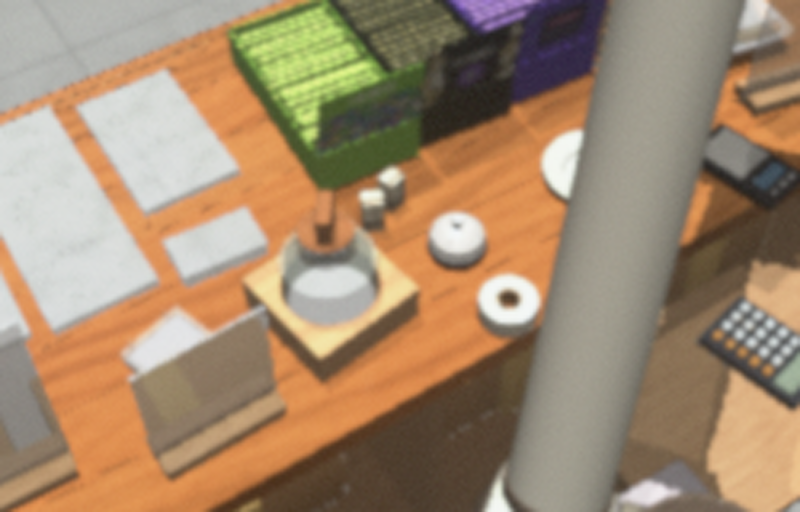

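View pics/scene0.png

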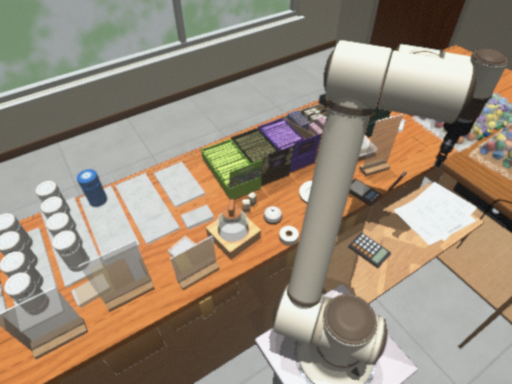

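```bash
python3 - <<'E'
from h import *
f=lambda x,y:(90+x/2.424,150+y/2.424)
for n,p,z in [('c1',f(283,103),45),('c2',f(381,92),45),('c3',f(394,190),45),('c4',f(295,204),45),('gripA',f(318,145),168),('gripB',f(343,118),168),('collar',f(332,132),134),('saucer',f(604,150),14),('bell',f(458,152),25),('squat',f(714,102),70),('salt',f(412,92),20),('box',f(395,50),60),('donut',f(456,229),10)]:
    print(n,np.round(atz('top',p,z)))
m=eyes.camera_model('wrist'); s=arm.read_state()
Rt=R.from_quat(s['ee_rot']).as_matrix(); o,d=ray('wrist',(256,192))
print('cam in tool',Rt.T@(o-s['position']), Rt.T@d); print(Rt.round(3))
E
```

```text
c1 [537. 105.  45.]
c2 [551. -24.  45.]
c3 [422. -41.  45.]
c4 [404.  85.  45.]
gripA [457.  45. 168.]
gripB [489.  17. 168.]
collar [480.  32. 134.]
saucer [ 478. -320.   14.]
bell [ 474. -125.   25.]
squat [ 529. -450.   70.]
salt [557. -65.  20.]
box [604. -43.  60.]
donut [ 375. -121.   10.]
cam in tool [  84.94467075    1.13201451 -142.0803035 ] [-0.33368386  0.00524847  0.9427049 ]
[[-0.932 -0.362  0.   ]
 [-0.362  0.932  0.   ]
 [-0.     0.    -1.   ]]
```

View pics/wrist0.png

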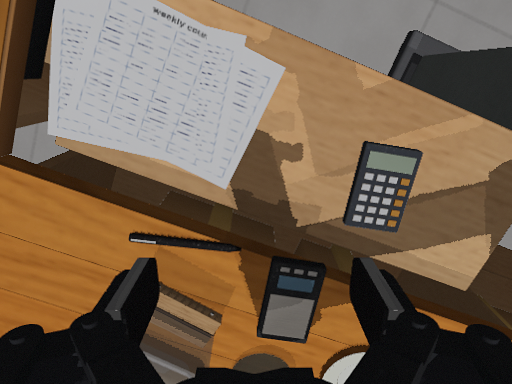

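```bash
cat >> h.py <<'E'
def plan(p1,psi,n,tilt=None,p0=None,R0=None):
    """rows from the current pose to TCP p1, tool down with tool x at psi deg world; n rows"""
    s=arm.read_state()
    p0=s['position'] if p0 is None else np.array(p0); R0=R.from_quat(s['ee_rot']) if R0 is None else R0
    c,sn=np.cos(np.radians(psi)),np.sin(np.radians(psi))
    R1=R.from_matrix(np.array([[c,sn,0],[sn,-c,0],[0,0,-1]]))
    rv=(R0.inv()*R1).as_rotvec(); rows=[];p=np.array(p0);Rc=R0
    for i in range(n):
        sh=np.round(Rc.inv().apply(p0+(np.array(p1)-p0)*(i+1)/n-p)/10,2)
        tr=np.round((np.degrees(rv)/n),2)
        rows.append([sh.tolist(),tr.tolist()]); p=p+Rc.apply(sh*10); Rc=Rc*R.from_rotvec(np.radians(tr))
    for r in rows: print(r)
    print('end',p.round(1),Rc.as_matrix()[:,0].round(3)); return p,Rc
E
python3 - <<'E'
from h import *
plan([478,31,260],-41,14)
E
```

```text
[[-3.26, 3.43, -0.2], [-0.0, 0.0, -8.41]]
[[-3.73, 2.92, -0.21], [-0.0, 0.0, -8.41]]
[[-4.12, 2.34, -0.2], [-0.0, 0.0, -8.41]]
[[-4.41, 1.72, -0.21], [-0.0, 0.0, -8.41]]
[[-4.62, 1.05, -0.2], [-0.0, 0.0, -8.41]]
[[-4.72, 0.36, -0.21], [-0.0, 0.0, -8.41]]
[[-4.73, -0.33, -0.2], [-0.0, 0.0, -8.41]]
[[-4.62, -1.01, -0.21], [-0.0, 0.0, -8.41]]
[[-4.43, -1.69, -0.2], [-0.0, 0.0, -8.41]]
[[-4.13, -2.31, -0.21], [-0.0, 0.0, -8.41]]
[[-3.75, -2.89, -0.2], [-0.0, 0.0, -8.41]]
[[-3.29, -3.41, -0.21], [-0.0, 0.0, -8.41]]
[[-2.75, -3.86, -0.2], [-0.0, 0.0, -8.41]]
[[-2.16, -4.21, -0.21], [-0.0, 0.0, -8.41]]
end [478.  31. 260.] [ 0.755 -0.656 -0.   ]
```

Request:
jog_arm(
  rows=[
    [[-3.3, 3.4, -0.2], [0, 0, -8.4], 8.5],
    [[-3.7, 2.9, -0.2], [0, 0, -8.4], 8.5],
    [[-4.1, 2.3, -0.2], [0, 0, -8.4], 8.5],
    [[-4.4, 1.7, -0.2], [0, 0, -8.4], 8.5],
    [[-4.6, 1.0, -0.2], [0, 0, -8.4], 8.5],
    [[-4.7, 0.4, -0.2], [0, 0, -8.4], 8.5],
    [[-4.7, -0.3, -0.2], [0, 0, -8.4], 8.5],
  ],
)

```text
clock: 2.08
position: [352.8, -276.2, 245.7]
ee_rot: [-0.645, 0.764, -0.0, 0.0]
contact_force: [0.6, 1.1, 0.5]
gripper_width: 84.9
```

Request:
jog_arm(
  rows=[
    [[-4.6, -1.0, -0.2], [0, 0, -8.4], 8.5],
    [[-4.4, -1.7, -0.2], [0, 0, -8.4], 8.5],
    [[-4.1, -2.3, -0.2], [0, 0, -8.4], 8.5],
    [[-3.7, -2.9, -0.2], [0, 0, -8.4], 8.5],
    [[-3.3, -3.4, -0.2], [0, 0, -8.4], 8.5],
    [[-2.7, -3.9, -0.2], [0, 0, -8.4], 8.5],
    [[-2.2, -4.2, -0.2], [0, 0, -8.4], 8.5],
    [[0, 0, 0], [0, 0, 0], 8.5],
  ],
)

```text
clock: 3.08
position: [480.0, 30.1, 259.3]
ee_rot: [0.937, -0.35, 0.0, -0.0]
contact_force: [-0.2, -0.6, -0.1]
gripper_width: 85.0
```

```bash
python3 - <<'E'
from h import *
s=arm.read_state();print({k:np.round(s[k],3) for k in ['clock','joints','position','ee_rot','contact_force']})
m=eyes.camera_model('wrist')
im=snap('wrist','w1')
cv2.imwrite('pics/w1b.png',cv2.resize(im[:,:,::-1],(800,600)))
for n in ['stopper','stopper_grip','jar','block']:
    print(n,[(np.round(np.array(b['position'])*[512,384]).tolist(),round(b['conf'],2)) for b in nets.boxes_of('wrist',n)][:4])
print(proj('wrist',[478,31,168],m),proj('wrist',[478,31,154],m))
snap('top','t1'); snap('scene','s1')
E
```

```text
{'clock': np.float64(3.075), 'joints': array([ 0.401,  0.116, -0.286,  0.   , -1.169,  0.455]), 'position': array([479.984,  30.12 , 259.304]), 'ee_rot': array([ 0.937, -0.35 ,  0.   , -0.   ]), 'contact_force': array([-0.162, -0.596, -0.097])}
stopper [([14.0, 284.0], 0.83), ([250.0, 179.0], 0.81)]
stopper_grip [([255.0, 182.0], 0.83), ([16.0, 283.0], 0.76)]
jar [([252.0, 147.0], 0.64)]
block [([257.0, 108.0], 0.66)]
[255.42002332 196.22292292] [255.37557327 190.00022361]
```

View pics/w1b.png

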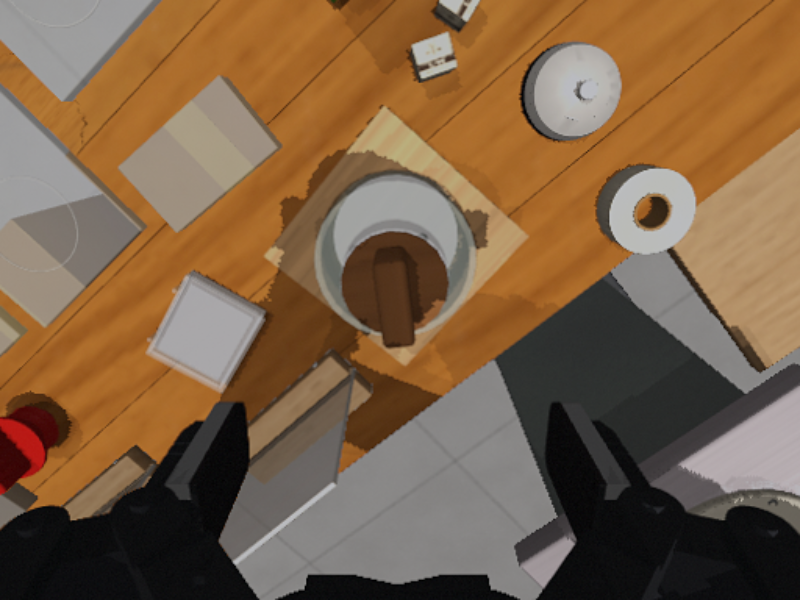

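```bash
cat > ov.py <<'E'
from h import *
def overlay(f,cm,x,y,z,psi,out,crop,s):
    im=cv2.imread(f'pics/{f}.png')
    x0,y0,x1,y1=crop; c=cv2.resize(im[y0:y1,x0:x1],None,fx=s,fy=s,interpolation=cv2.INTER_CUBIC)
    P=lambda p:tuple(int(v) for v in ((proj('',p,cm)+.5-[x0,y0])*s))
    ca,sa=np.cos(np.radians(psi)),np.sin(np.radians(psi))
    L=lambda a,b,h:[x+ca*a-sa*b,y+sa*a+ca*b,z+h]
    q=[(22,8),(22,-8),(-22,-8),(-22,8)]
    for i in range(4):
        a,b=q[i],q[(i+1)%4]
        cv2.line(c,P(L(*a,74)),P(L(*b,74)),(0,255,0),1)
        cv2.line(c,P(L(*a,40)),P(L(*a,74)),(255,255,0),1)
    t=np.linspace(0,2*np.pi,60)
    cv2.polylines(c,[np.array([P(L(29*np.cos(k),29*np.sin(k),40)) for k in t])],True,(255,0,255),1)
    cv2.imwrite(f'pics/{out}.png',c)
E
python3 - <<'E'
from ov import *
m=eyes.camera_model('wrist')
import pickle; pickle.dump(m,open('w1.pkl','wb'))
for i,(x,y,p) in enumerate([(478,31,-41),(480,32,-37)]):
    overlay('w1',m,x,y,94,p,f'o{i}',(190,90,320,240),5)
E
```

```text
(no output)
```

View pics/o0.png

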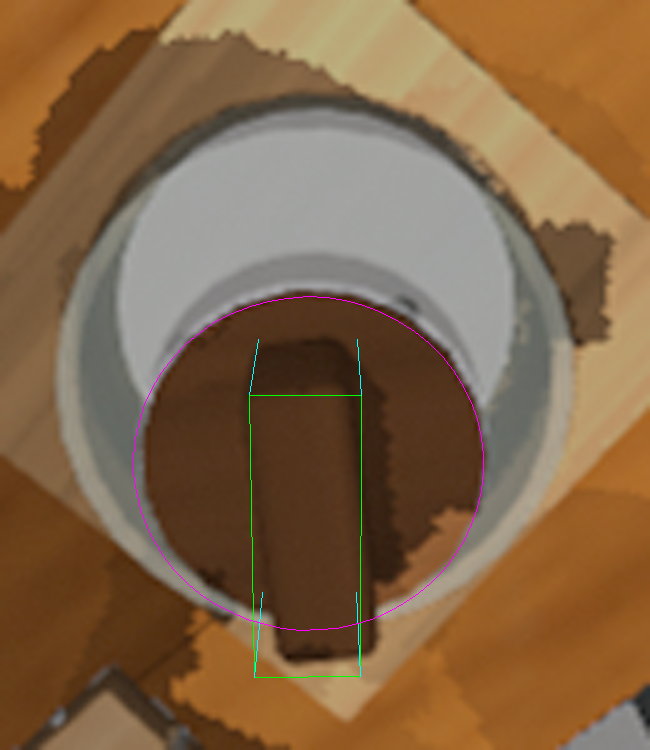

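View pics/o1.png

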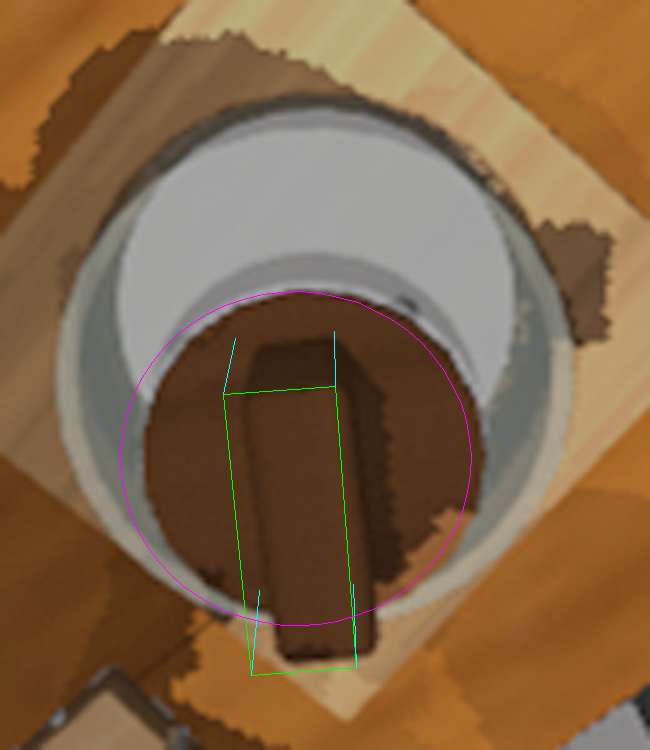

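```bash
python3 - <<'E'
from ov import *
import pickle; m=pickle.load(open('w1.pkl','rb'))
overlay('w1',m,478.3,29.7,94,-37,'o2',(190,90,320,240),5)
t=eyes.camera_model('top')
overlay('t1',t,478.3,29.7,94,-37,'o3',(200,180,270,250),8)
overlay('top0',t,478.3,29.7,94,-37,'o4',(200,180,270,250),8)
E
```

```text
(no output)
```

View pics/o2.png

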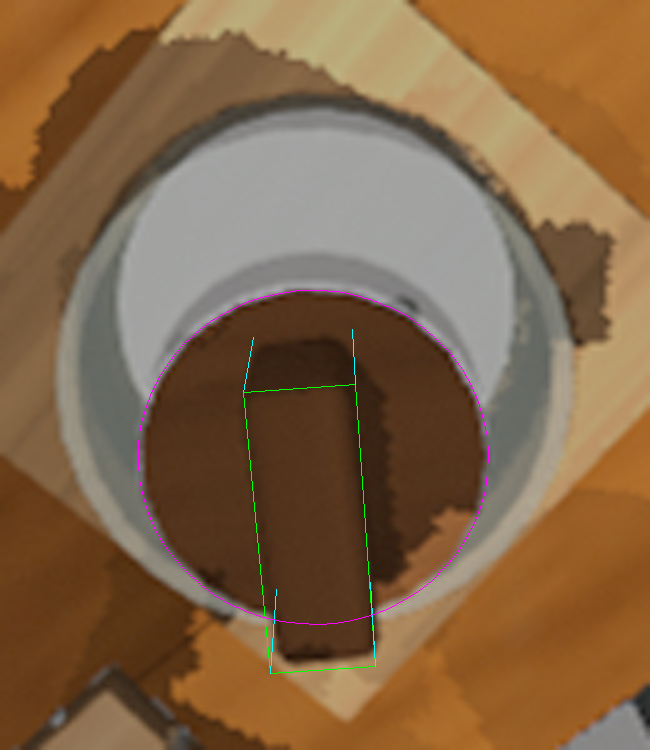

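View pics/o4.png

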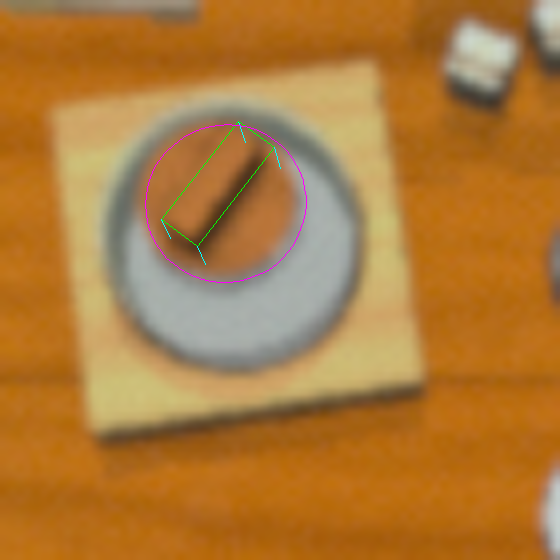

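```bash
python3 - <<'E'
from h import *
plan([478.3,29.6,140],-36.5,4)
E
```

```text
[[-0.05, -0.05, 2.99], [-0.0, -0.0, -1.19]]
[[-0.05, -0.04, 2.98], [-0.0, -0.0, -1.19]]
[[-0.05, -0.05, 2.99], [-0.0, -0.0, -1.19]]
[[-0.05, -0.05, 2.99], [-0.0, -0.0, -1.19]]
end [478.3  29.6 140. ] [ 0.804 -0.595  0.   ]
```

Request:
jog_arm(
  rows=[
    [[-0.05, -0.05, 3.0], [0, 0, -1.2], 5],
    [[-0.05, -0.05, 3.0], [0, 0, -1.2], 5],
    [[-0.05, -0.05, 3.0], [0, 0, -1.2], 5],
    [[-0.05, -0.05, 2.9], [0, 0, -1.2], 5],
    [[0, 0, 0], [0, 0, 0], 5],
  ],
)

```text
clock: 4.05
position: [477.1, 29.5, 138.7]
ee_rot: [0.95, -0.313, -0.002, 0.002]
contact_force: [0.6, 0.2, 0.2]
gripper_width: 49.9
```

```bash
python3 - <<'E'
from h import *
im=snap('wrist','w2')
cv2.imwrite('pics/w2b.png',cv2.resize(im[:,:,::-1],(800,600)))
E
```

```text
(no output)
```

View pics/w2b.png

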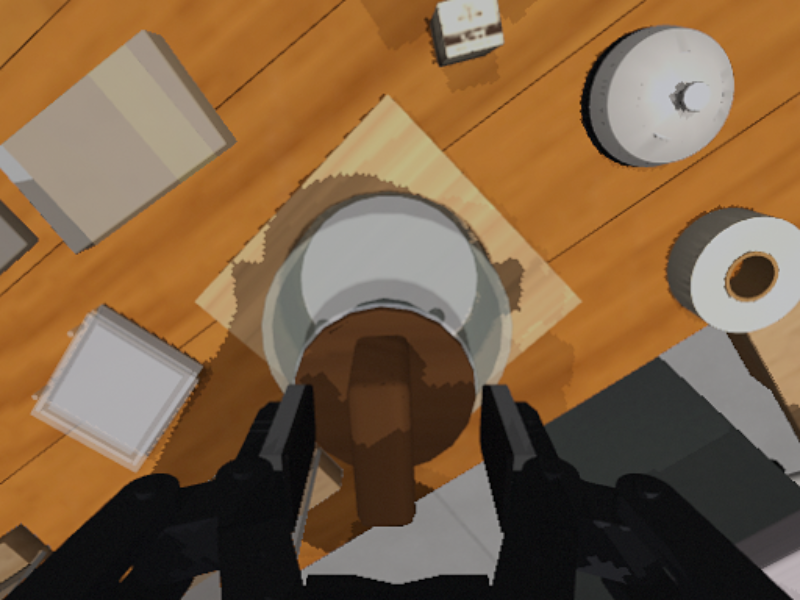

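```bash
python3 - <<'E'
from ov import *
s=arm.read_state(); print(s['clock'],s['position'].round(1))
m=eyes.camera_model('wrist')
Rt=R.from_quat(s['ee_rot'])
print(Rt.as_matrix().round(3))
overlay('w2',m,478.3,29.5,94,-36.5,'o5',(160,150,340,360),3.5)
p=s['position']; print(proj('',p,m)*1.5625, proj('',p-Rt.apply([0,0,29]),m)*1.5625)
E
```

```text
4.1 [478.5  29.9 140.3]
[[ 0.805 -0.594 -0.001]
 [-0.594 -0.805 -0.001]
 [-0.     0.001 -1.   ]]
[398.05034833 403.0775223 ] [398.18223585 461.9367632 ]
```

View pics/o5.png

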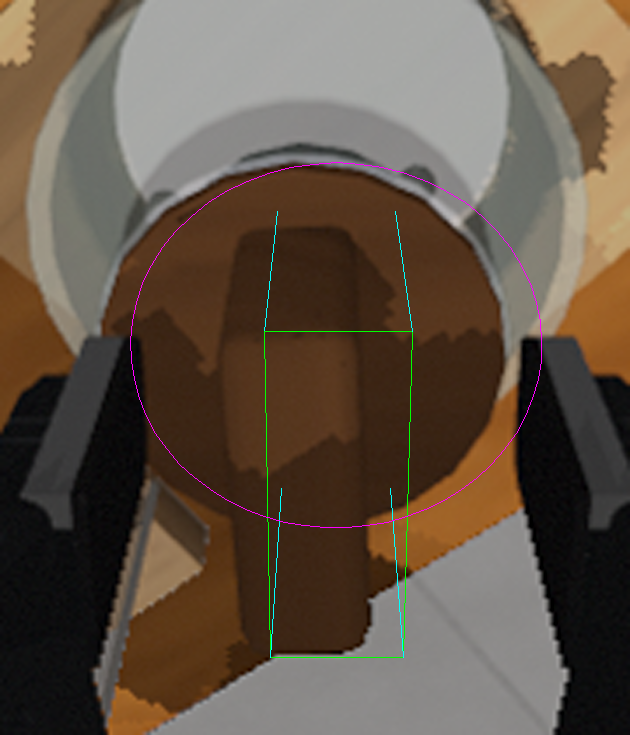

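Request:
jog_arm(
  rows=[
    [[0, -0.4, 0], [0, 0, -3.4], 5],
    [[0, 0, 0], [0, 0, 0], 5],
    [[0, 0, 0], [0, 0, 0], 5],
  ],
)

```text
clock: 4.47
position: [481.4, 33.8, 141.3]
ee_rot: [0.959, -0.284, 0.001, -0.001]
contact_force: [0.0, -0.1, 0.9]
gripper_width: 50.2
```

```bash
python3 - <<'E'
from ov import *
s=arm.read_state(); print(s['clock'],s['position'].round(1))
m=eyes.camera_model('wrist'); snap('wrist','w3')
overlay('w3',m,480.9,33.0,94,-33,'o6',(160,150,340,360),3.5)
E
```

```text
4.475 [481.4  33.8 141.3]
```

View pics/o6.png

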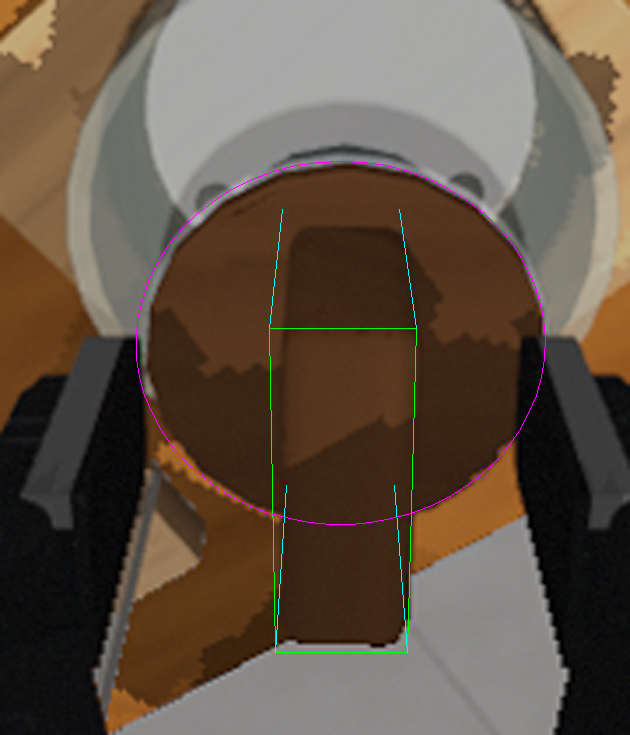

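Request:
jog_arm(
  rows=[
    [[0, 0.12, 0], [0, 0, 0], 0.5],
    [[0, 0, 0], [0, 0, 0], 0.5],
    [[0, 0, 0], [0, 0, 0], 0.5],
    [[0, 0, 0], [0, 0, 0], 0.5],
    [[0, 0, 0], [0, 0, 0], 0.5],
    [[0, 0, 0], [0, 0, 0], 0.5],
  ],
)

```text
clock: 5.28
position: [480.2, 32.6, 140.5]
ee_rot: [0.959, -0.284, -0.0, 0.0]
contact_force: [-1.2, -1.3, 4.1]
gripper_width: 14.7
```

```bash
cat > rock.py <<'E'
import numpy as np,sys
from scipy.spatial.transform import Rotation as R
# states (lift mm, tilt deg[, side y mm]) ; tool frame at seated grasp; pivot = rib point r mm below TCP
def pose(l,t,y=0,r=28):
    Rm=R.from_euler('x',t,degrees=True); p=np.array([0,y,r-l])-Rm.apply([0,0,r]); return p,Rm
def rows(seq):
    for a,b in zip(seq[:-1],seq[1:]):
        p0,R0=pose(*a);p1,R1=pose(*b)
        print([np.round(R0.inv().apply(p1-p0)/10,2).tolist(),[round(b[1]-a[1],1),0,0],0.5])
def check():
    from h import arm
    s=arm.read_state(); p0=np.array([480.3,32.8,140.5]); Rs=R.from_quat([0.959,-0.284,0,0])
    Rr=Rs.inv()*R.from_quat(s['ee_rot']); e=Rr.as_rotvec(degrees=True)
    # rib point
    rib=s['position']+R.from_quat(s['ee_rot']).apply([0,0,28])
    rib0=p0+[0,0,-28]
    d=Rs.inv().apply(rib-rib0)
    print('t',round(s['clock'],2),'tilt',e.round(1),'rib dxy,lift',d[:2].round(1),round(-d[2],1),'F',s['contact_force'].round(1),'Ftool',Rs.inv().apply(s['contact_force']).round(1),'M',Rs.inv().apply(s['wrist_torque']).round(2),'w',round(s['gripper_width'],1))
if __name__=='__main__': rows(eval(sys.argv[1]))
E
python3 -c "
from rock import *;check()"
python3 rock.py '[(0,0),(1.5,3),(3,6),(4.5,9),(5.8,12),(5.8,12)]'
```

```text
t 5.28 tilt [-0. -0. -0.] rib dxy,lift [0.1 0.2] 0.0 F [-1.2 -1.3  4.1] Ftool [-0.3  1.8 -4.1] M [-0.72 -0.14  0.04] w 14.7
[[0.0, 0.15, -0.15], [3, 0, 0], 0.5]
[[0.0, 0.14, -0.15], [3, 0, 0], 0.5]
[[0.0, 0.13, -0.15], [3, 0, 0], 0.5]
[[0.0, 0.13, -0.12], [3, 0, 0], 0.5]
[[0.0, 0.0, 0.0], [0, 0, 0], 0.5]
```

Request:
jog_arm(
  rows=[
    [[0, 0.15, -0.15], [3, 0, 0], 0.5],
    [[0, 0.14, -0.15], [3, 0, 0], 0.5],
  ],
)

```text
clock: 5.52
position: [479.1, 31.0, 142.7]
ee_rot: [0.958, -0.283, 0.015, -0.051]
contact_force: [1.0, 0.6, -2.3]
gripper_width: 15.4
```

```bash
python3 -c "
from rock import *;check()"
```

```text
t 5.53 tilt [ 6.2  0.  -0.1] rib dxy,lift [ 0.  -0.8] 2.4 F [ 1.   0.6 -2.3] Ftool [ 0.6 -1.   2.3] M [-0.63  0.17  0.02] w 15.4
```

Request:
jog_arm(
  rows=[
    [[0, 0.13, -0.15], [3, 0, 0], 0.5],
    [[0, 0.13, -0.12], [3, 0, 0], 0.5],
  ],
)

```text
clock: 5.78
position: [475.6, 26.4, 144.9]
ee_rot: [0.954, -0.281, 0.028, -0.099]
contact_force: [-2.3, -5.9, 3.6]
gripper_width: 15.0
```

```bash
python3 -c "
from rock import *;check()"
```

```text
t 5.78 tilt [11.8 -0.1 -0.2] rib dxy,lift [-0.6  2.2] 5.0 F [-2.3 -5.9  3.6] Ftool [ 1.3  6.2 -3.6] M [-3.69  0.61  0.07] w 15.0
```

Request:
jog_arm(
  rows=[
    [[0, 0, 0], [0, 0, 0], 0.5],
  ],
)

```text
clock: 5.9
position: [475.5, 25.8, 145.1]
ee_rot: [0.954, -0.282, 0.028, -0.098]
contact_force: [-1.3, -4.1, 3.9]
gripper_width: 15.1
```

```bash
python3 -c "
from rock import *;check()
from h import *
im=snap('wrist','w4')
cv2.imwrite('pics/w4b.png',cv2.resize(im[:,:,::-1],(800,600)))"
```

```text
t 5.9 tilt [11.7 -0.1 -0.1] rib dxy,lift [-0.3  2.8] 5.2 F [-1.3 -4.1  3.9] Ftool [ 1.2  4.1 -3.9] M [-2.93  0.37  0.06] w 15.1
```

View pics/w4b.png

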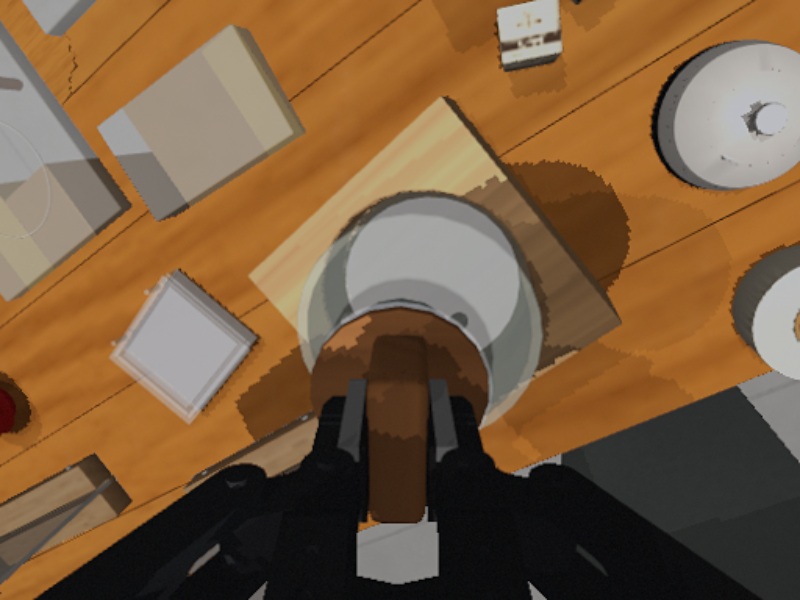

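```bash
python3 rock.py '[(5.8,12),(6.4,9),(7,6),(7.6,3),(8.2,0),(8.2,0)]'
```

```text
[[0.0, -0.16, -0.05], [-3, 0, 0], 0.5]
[[0.0, -0.16, -0.06], [-3, 0, 0], 0.5]
[[0.0, -0.15, -0.06], [-3, 0, 0], 0.5]
[[0.0, -0.15, -0.06], [-3, 0, 0], 0.5]
[[0.0, 0.0, 0.0], [0, 0, 0], 0.5]
```

Request:
jog_arm(
  rows=[
    [[0, -0.16, -0.05], [-3, 0, 0], 0.5],
    [[0, -0.16, -0.06], [-3, 0, 0], 0.5],
  ],
)

```text
clock: 6.2
position: [477.0, 30.0, 145.0]
ee_rot: [0.957, -0.284, 0.013, -0.049]
contact_force: [0.4, -0.8, -2.8]
gripper_width: 14.9
```

```bash
python3 -c "
from rock import *;check()"
```

```text
t 6.2 tilt [ 5.8 -0.2  0.1] rib dxy,lift [-1.3  1.3] 4.6 F [ 0.4 -0.8 -2.8] Ftool [0.8 0.5 2.8] M [-0.17  0.15  0.06] w 14.9
```

Request:
jog_arm(
  rows=[
    [[0, -0.15, -0.06], [-3, 0, 0], 0.5],
  ],
)

```text
clock: 6.32
position: [478.0, 31.8, 145.6]
ee_rot: [0.958, -0.284, 0.005, -0.024]
contact_force: [-0.3, -0.2, -11.2]
gripper_width: 14.9
```

```bash
python3 -c "
from rock import *;check()"
```

```text
t 6.33 tilt [ 2.8 -0.2  0.1] rib dxy,lift [-1.4  0.7] 5.1 F [ -0.3  -0.2 -11.2] Ftool [-0.2  0.4 11.2] M [0.1  0.14 0.06] w 14.9
```

Request:
jog_arm(
  rows=[
    [[0, -0.15, -0.06], [-3, 0, 0], 0.5],
  ],
)

```text
clock: 6.45
position: [478.4, 33.2, 145.6]
ee_rot: [0.959, -0.285, -0.003, 0.001]
contact_force: [-0.2, 0.1, -11.3]
gripper_width: 15.2
```

```bash
python3 -c "
from rock import *;check()"
```

```text
t 6.45 tilt [-0.2 -0.3  0.1] rib dxy,lift [-1.9  0.8] 5.1 F [ -0.2   0.1 -11.3] Ftool [-0.2  0.  11.3] M [0.44 0.14 0.06] w 15.2
```

Request:
jog_arm(
  rows=[
    [[0, 0, 0], [0, 0, 0], 0.5],
  ],
)

```text
clock: 6.58
position: [478.6, 33.3, 145.5]
ee_rot: [0.959, -0.284, -0.003, 0.001]
contact_force: [0.1, 0.2, -12.2]
gripper_width: 14.8
```

```bash
python3 -c "
from rock import *;check()
from h import *
m=eyes.camera_model('wrist');im=snap('wrist','w5')
cv2.imwrite('pics/w5b.png',cv2.resize(im[:,:,::-1],(800,600)))"
```

```text
t 6.58 tilt [-0.2 -0.3 -0. ] rib dxy,lift [-1.9  0.6] 5.0 F [  0.1   0.2 -12.2] Ftool [-0.  -0.2 12.2] M [0.09 0.17 0.03] w 14.8
```

View pics/w5b.png

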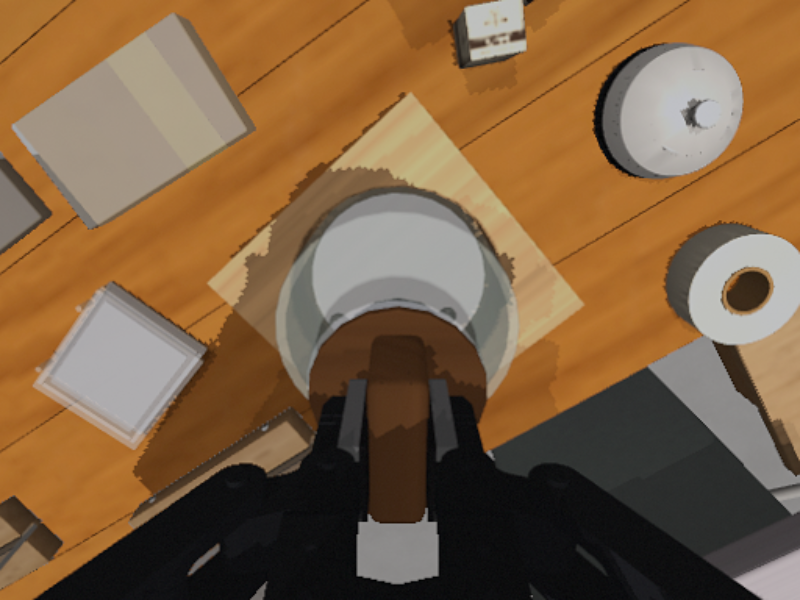

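```bash
python3 rock.py '[(8.2,0),(6,0),(5.5,-4),(6,-8),(7,-11),(7.6,-14),(7.6,-14)]'
```

```text
[[0.0, 0.0, 0.22], [0, 0, 0], 0.5]
[[0.0, -0.2, 0.06], [-4, 0, 0], 0.5]
[[0.0, -0.19, -0.04], [-4, 0, 0], 0.5]
[[0.0, -0.13, -0.1], [-3, 0, 0], 0.5]
[[0.0, -0.14, -0.06], [-3, 0, 0], 0.5]
[[0.0, 0.0, 0.0], [0, 0, 0], 0.5]
```

Request:
jog_arm(
  rows=[
    [[0, 0, 0.22], [0, 0, 0], 0.5],
    [[0, -0.2, 0.06], [-4, 0, 0], 0.5],
  ],
)

```text
clock: 6.88
position: [480.8, 33.6, 145.7]
ee_rot: [0.958, -0.285, -0.01, 0.033]
contact_force: [0.3, -0.0, -9.9]
gripper_width: 15.1
```

```bash
python3 -c "
from rock import *;check()"
```

```text
t 6.88 tilt [-4.  -0.   0.1] rib dxy,lift [-0.  1.] 5.3 F [ 0.3 -0.  -9.9] Ftool [ 0.3 -0.2  9.9] M [ 0.47 -0.23 -0.02] w 15.1
```

Request:
jog_arm(
  rows=[
    [[0, -0.19, -0.04], [-4, 0, 0], 0.5],
  ],
)

```text
clock: 7.0
position: [482.2, 35.3, 146.5]
ee_rot: [0.956, -0.283, -0.02, 0.068]
contact_force: [-1.4, -2.3, -7.4]
gripper_width: 14.8
```

```bash
python3 -c "
from rock import *;check()"
```

```text
t 7.0 tilt [-8.1  0.   0. ] rib dxy,lift [0.3 0.8] 6.3 F [-1.4 -2.3 -7.4] Ftool [0.1 2.7 7.4] M [-0.09 -0.19  0.04] w 14.8
```

Request:
jog_arm(
  rows=[
    [[0, -0.13, -0.1], [-3, 0, 0], 0.5],
  ],
)

```text
clock: 7.12
position: [482.9, 36.6, 147.1]
ee_rot: [0.954, -0.283, -0.028, 0.093]
contact_force: [-0.7, -2.3, -9.6]
gripper_width: 15.1
```

```bash
python3 -c "
from rock import *;check()"
```

```text
t 7.12 tilt [-11.1  -0.    0. ] rib dxy,lift [0.1 0.8] 7.2 F [-0.7 -2.3 -9.6] Ftool [0.7 2.3 9.6] M [ 0.07  0.13 -0.06] w 15.1
```

Request:
jog_arm(
  rows=[
    [[0, -0.14, -0.06], [-3, 0, 0], 0.5],
  ],
)

```text
clock: 7.25
position: [483.7, 37.7, 147.6]
ee_rot: [0.952, -0.282, -0.035, 0.118]
contact_force: [-2.2, -3.0, -6.9]
gripper_width: 15.1
```

```bash
python3 -c "
from rock import *;check()"
```

```text
t 7.25 tilt [-14.1  -0.    0. ] rib dxy,lift [0.1 0.8] 8.0 F [-2.2 -3.  -6.9] Ftool [-0.2  3.7  6.9] M [ 0.09 -0.06 -0.  ] w 15.1
```

Request:
jog_arm(
  rows=[
    [[0, 0, 0], [0, 0, 0], 0.5],
  ],
)

```text
clock: 7.38
position: [484.4, 38.3, 147.4]
ee_rot: [0.952, -0.281, -0.034, 0.117]
contact_force: [0.5, -3.0, -6.5]
gripper_width: 14.9
```

```bash
python3 -c "
from rock import *;check()"
```

```text
t 7.38 tilt [-14.    0.   -0.1] rib dxy,lift [ 0.4 -0. ] 7.7 F [ 0.5 -3.  -6.5] Ftool [2.1 2.2 6.5] M [ 0.09  0.51 -0.2 ] w 14.9
```

```bash
python3 -c "
from rock import *;check()
from h import *
im=snap('wrist','w6')
cv2.imwrite('pics/w6b.png',cv2.resize(im[:,:,::-1],(800,600)))
im=snap('scene','s6')
cv2.imwrite('pics/s6b.png',cv2.resize(im[180:270,180:300,::-1],(800,600),interpolation=cv2.INTER_CUBIC))
check()"
```

```text
t 7.38 tilt [-14.    0.   -0.1] rib dxy,lift [ 0.4 -0. ] 7.7 F [ 0.5 -3.  -6.5] Ftool [2.1 2.2 6.5] M [ 0.09  0.51 -0.2 ] w 14.9
t 7.47 tilt [-13.9   0.   -0. ] rib dxy,lift [0.3 0.2] 7.9 F [-0.6 -3.  -6. ] Ftool [1.1 2.9 6. ] M [ 0.05  0.31 -0.08] w 14.8
```

View pics/w6b.png

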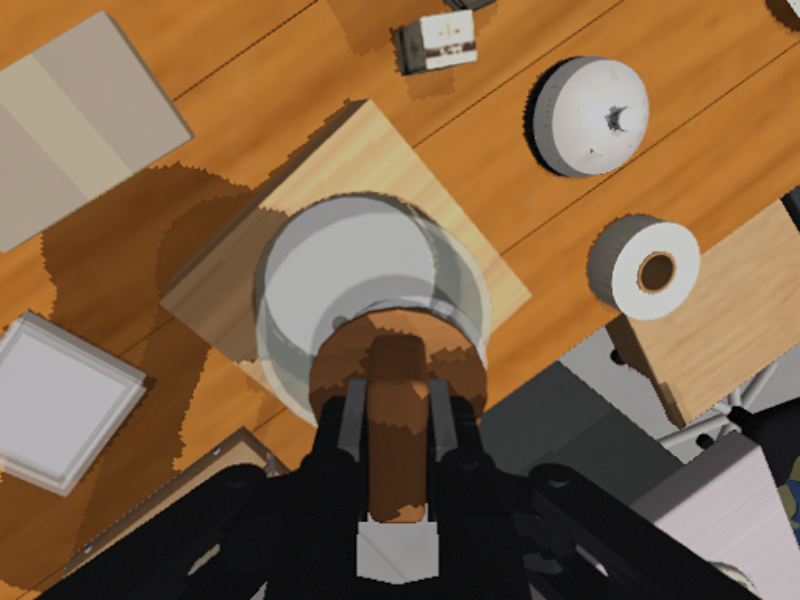

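View pics/s6b.png

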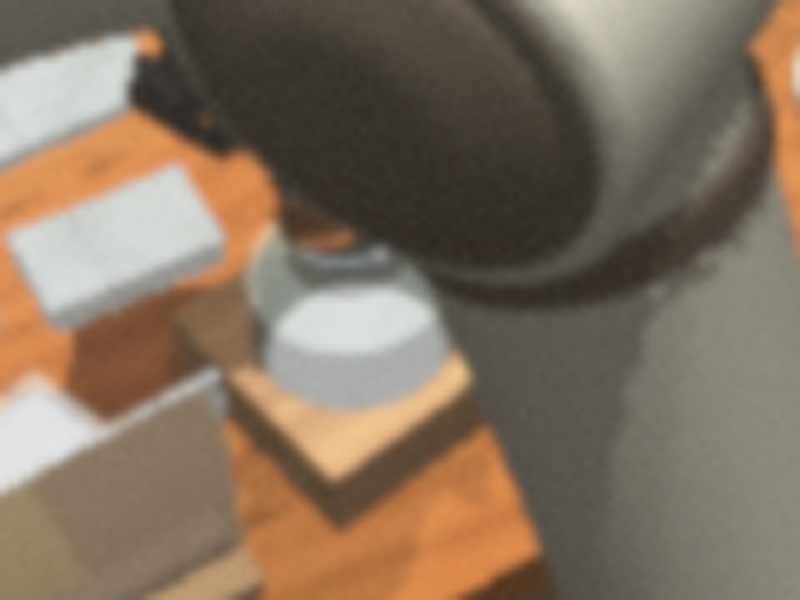

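```bash
python3 rock.py '[(7.6,-14),(7.6,-10.5),(7.6,-7),(7.6,-3.5),(7.6,0),(7.6,0)]'
```

```text
[[0.0, 0.17, 0.01], [3.5, 0, 0], 0.5]
[[0.0, 0.17, 0.01], [3.5, 0, 0], 0.5]
[[0.0, 0.17, 0.01], [3.5, 0, 0], 0.5]
[[0.0, 0.17, 0.01], [3.5, 0, 0], 0.5]
[[0.0, 0.0, 0.0], [0, 0, 0], 0.5]
```

Request:
jog_arm(
  rows=[
    [[0, 0.21, 0.03], [3.5, 0, 0], 0.5],
  ],
)

```text
clock: 7.6
position: [483.2, 36.7, 147.4]
ee_rot: [0.955, -0.282, -0.026, 0.087]
contact_force: [-1.9, -2.8, -4.2]
gripper_width: 15.0
```

```bash
python3 -c "
from rock import *;check()"
```

```text
t 7.6 tilt [-10.4   0.   -0.1] rib dxy,lift [0.3 0.2] 7.4 F [-1.9 -2.8 -4.2] Ftool [-0.1  3.3  4.2] M [-0.37  0.13  0.06] w 15.0
```

Request:
jog_arm(
  rows=[
    [[0, 0.19, 0.02], [3.5, 0, 0], 0.5],
  ],
)

```text
clock: 7.72
position: [481.5, 34.4, 148.2]
ee_rot: [0.957, -0.283, -0.017, 0.058]
contact_force: [-3.3, -2.4, -2.4]
gripper_width: 14.8
```

```bash
python3 -c "
from rock import *;check()"
```

```text
t 7.72 tilt [-6.9  0.  -0. ] rib dxy,lift [0.1 1.4] 7.9 F [-3.3 -2.4 -2.4] Ftool [-1.4  3.8  2.4] M [-0.73 -0.13  0.02] w 14.8
```

Request:
jog_arm(
  rows=[
    [[0, 0.17, -0.03], [3.5, 0, 0], 0.5],
  ],
)

```text
clock: 7.85
position: [480.9, 33.1, 149.5]
ee_rot: [0.959, -0.284, -0.008, 0.028]
contact_force: [-2.5, -1.0, -0.4]
gripper_width: 15.3
```

```bash
python3 -c "
from rock import *;check()"
```

```text
t 7.85 tilt [-3.3  0.1 -0. ] rib dxy,lift [0.4 1. ] 9.0 F [-2.5 -1.  -0.4] Ftool [-1.5  2.2  0.4] M [-0.46 -0.4   0.02] w 15.3
```

Request:
jog_arm(
  rows=[
    [[0, 0.17, -0.03], [3.5, 0, 0], 0.5],
  ],
)

```text
clock: 7.98
position: [481.7, 32.5, 150.7]
ee_rot: [0.959, -0.283, 0.003, -0.003]
contact_force: [0.8, -0.7, -0.5]
gripper_width: 14.6
```

```bash
python3 -c "
from rock import *;check()"
```

```text
t 7.97 tilt [ 0.4  0.2 -0.1] rib dxy,lift [ 1.4 -0.7] 10.2 F [ 0.8 -0.7 -0.5] Ftool [1.1 0.1 0.5] M [-0.03  0.01  0.02] w 14.6
```

Request:
jog_arm(
  rows=[
    [[0, 0, 0], [0, 0, 0], 0.5],
  ],
)

```text
clock: 8.1
position: [481.3, 32.0, 150.8]
ee_rot: [0.959, -0.284, 0.003, -0.002]
contact_force: [0.5, -0.5, -0.5]
gripper_width: 15.2
```

```bash
python3 -c "
from rock import *;check()"
```

```text
t 8.1 tilt [0.3 0.2 0. ] rib dxy,lift [ 1.4 -0. ] 10.3 F [ 0.5 -0.5 -0.5] Ftool [0.7 0.1 0.5] M [ 0.06  0.03 -0.  ] w 15.2
```

```bash
python3 rock.py '[(10.3,0),(10.8,-4),(11.3,-8),(12,-11),(12.8,-14)]'
```

```text
[[0.0, -0.2, -0.04], [-4, 0, 0], 0.5]
[[0.0, -0.19, -0.04], [-4, 0, 0], 0.5]
[[0.0, -0.14, -0.07], [-3, 0, 0], 0.5]
[[0.0, -0.13, -0.07], [-3, 0, 0], 0.5]
```

Request:
jog_arm(
  rows=[
    [[0, -0.2, -0.06], [-4, 0, 0], 0.5],
  ],
)

```text
clock: 8.22
position: [482.1, 33.6, 151.0]
ee_rot: [0.958, -0.284, -0.008, 0.033]
contact_force: [0.5, -0.8, -0.5]
gripper_width: 14.8
```

```bash
python3 -c "
from rock import *;check()"
```

```text
t 8.22 tilt [-3.9  0.2  0.1] rib dxy,lift [1.2 0.2] 10.6 F [ 0.5 -0.8 -0.5] Ftool [0.8 0.4 0.5] M [ 0.19 -0.03  0.02] w 14.8
```

Request:
jog_arm(
  rows=[
    [[0, -0.2, -0.06], [-4, 0, 0], 0.5],
  ],
)

```text
clock: 8.35
position: [483.3, 36.0, 151.1]
ee_rot: [0.957, -0.283, -0.019, 0.067]
contact_force: [-0.7, -0.1, -0.0]
gripper_width: 15.1
```

```bash
python3 -c "
from rock import *;check()"
```

```text
t 8.35 tilt [-8.   0.1 -0. ] rib dxy,lift [ 0.9 -0.4] 10.9 F [-0.7 -0.1 -0. ] Ftool [-0.5  0.5  0. ] M [ 0.29 -0.48  0.14] w 15.1
```

Request:
jog_arm(
  rows=[
    [[0, -0.14, -0.08], [-3, 0, 0], 0.5],
  ],
)

```text
clock: 8.48
position: [484.9, 38.2, 151.3]
ee_rot: [0.955, -0.282, -0.025, 0.091]
contact_force: [0.3, 2.1, -0.5]
gripper_width: 15.1
```

```bash
python3 -c "
from rock import *;check()"
```

```text
t 8.47 tilt [-10.9   0.2  -0.1] rib dxy,lift [ 1.  -1.7] 11.3 F [ 0.3  2.1 -0.5] Ftool [-0.9 -1.9  0.5] M [ 1.45 -0.37 -0.07] w 15.1
```

Request:
jog_arm(
  rows=[
    [[0, -0.14, -0.08], [-3, 0, 0], 0.5],
  ],
)

```text
clock: 8.6
position: [486.8, 40.6, 151.8]
ee_rot: [0.952, -0.281, -0.032, 0.114]
contact_force: [0.1, 3.4, -2.0]
gripper_width: 14.9
```

```bash
python3 -c "
from rock import *;check()"
```

```text
t 8.6 tilt [-13.6   0.2  -0.1] rib dxy,lift [ 1.4 -3.5] 12.1 F [ 0.1  3.4 -2. ] Ftool [-1.8 -2.9  2. ] M [ 2.46 -0.53 -0.06] w 14.9
```

Request:
jog_arm(
  rows=[
    [[0, 0.02, -0.1], [0, 0, 0], 0.5],
    [[0, 0, 0], [0, 0, 0], 0.5],
  ],
)

```text
clock: 8.85
position: [485.4, 39.9, 151.7]
ee_rot: [0.952, -0.282, -0.033, 0.114]
contact_force: [1.0, 3.8, -5.3]
gripper_width: 14.9
```

```bash
python3 -c "
from rock import *;check()"
```

```text
t 8.85 tilt [-13.7   0.1  -0. ] rib dxy,lift [ 0.5 -2.1] 12.0 F [ 1.   3.8 -5.3] Ftool [-1.2 -3.8  5.3] M [ 2.94 -0.35  0.02] w 14.9
```

Request:
jog_arm(
  rows=[
    [[0, 0.02, -0.08], [0, 0, 0], 0.5],
    [[0, 0, 0], [0, 0, 0], 0.5],
  ],
)

```text
clock: 9.1
position: [484.0, 37.5, 153.8]
ee_rot: [0.952, -0.281, -0.034, 0.118]
contact_force: [-0.6, 2.7, 3.7]
gripper_width: 14.9
```

```bash
python3 -c "
from rock import *;check()"
```

```text
t 9.1 tilt [-14.1   0.1  -0. ] rib dxy,lift [0.6 0.9] 14.2 F [-0.6  2.7  3.7] Ftool [-2.  -1.9 -3.7] M [ 0.79 -0.55  0.14] w 14.9
```

Request:
jog_arm(
  rows=[
    [[0, 0.19, -0.1], [3.5, 0, 0], 0.5],
  ],
)

```text
clock: 9.22
position: [483.4, 36.8, 154.5]
ee_rot: [0.955, -0.282, -0.026, 0.088]
contact_force: [0.2, 1.9, 2.0]
gripper_width: 14.8
```

```bash
python3 -c "
from rock import *;check()"
```

```text
t 9.22 tilt [-10.5   0.   -0.1] rib dxy,lift [0.5 0. ] 14.5 F [0.2 1.9 2. ] Ftool [-0.9 -1.7 -2. ] M [ 0.91 -0.3   0.04] w 14.8
```

Request:
jog_arm(
  rows=[
    [[0, 0.19, -0.1], [3.5, 0, 0], 0.5],
  ],
)

```text
clock: 9.35
position: [481.8, 34.9, 155.8]
ee_rot: [0.957, -0.283, -0.017, 0.058]
contact_force: [0.6, 0.3, -2.9]
gripper_width: 15.2
```

```bash
python3 -c "
from rock import *;check()"
```

```text
t 9.35 tilt [-7.   0.  -0.1] rib dxy,lift [0.1 0.8] 15.6 F [ 0.6  0.3 -2.9] Ftool [ 0.3 -0.6  2.9] M [ 0.37  0.36 -0.11] w 15.2
```

Request:
jog_arm(
  rows=[
    [[0, 0.19, -0.08], [3.5, 0, 0], 0.5],
  ],
)

```text
clock: 9.48
position: [480.2, 32.5, 157.4]
ee_rot: [0.959, -0.283, -0.009, 0.03]
contact_force: [-1.4, -0.8, 4.4]
gripper_width: 15.0
```

```bash
python3 -c "
from rock import *;check()"
```

```text
t 9.47 tilt [-3.6 -0.  -0.1] rib dxy,lift [0.1 2.1] 16.9 F [-1.4 -0.8  4.4] Ftool [-0.7  1.5 -4.4] M [-0.43 -0.22  0.  ] w 15.0
```

Request:
jog_arm(
  rows=[
    [[0, 0.19, -0.05], [3.5, 0, 0], 0.5],
  ],
)

```text
clock: 9.6
position: [479.3, 30.9, 158.3]
ee_rot: [0.959, -0.283, -0.0, 0.001]
contact_force: [-0.7, 0.4, 3.3]
gripper_width: 15.0
```

```bash
python3 -c "
from rock import *;check()"
```

```text
t 9.6 tilt [-0.1  0.  -0.1] rib dxy,lift [0.2 2.1] 17.8 F [-0.7  0.4  3.3] Ftool [-0.8  0.  -3.3] M [-0.14 -0.08  0.  ] w 15.0
```

Request:
jog_arm(
  rows=[
    [[0, -0.1, -0.2], [0, 0, 0], 0.5],
    [[0, -0.1, -0.2], [0, 0, 0], 0.5],
  ],
)

```text
clock: 9.85
position: [480.8, 33.7, 161.0]
ee_rot: [0.959, -0.284, -0.001, 0.001]
contact_force: [-0.1, -0.3, -0.6]
gripper_width: 15.3
```

```bash
python3 -c "
from rock import *;check()"
```

```text
t 9.85 tilt [-0.1 -0.  -0. ] rib dxy,lift [-0. -1.] 20.5 F [-0.1 -0.3 -0.6] Ftool [0.  0.3 0.6] M [ 0.   -0.06 -0.03] w 15.3
```

Request:
jog_arm(
  rows=[
    [[0, 0, -0.3], [0, 0, 0], 0.5],
    [[0, 0, -0.3], [0, 0, 0], 0.5],
    [[0, 0, -0.4], [0, 0, 0], 0.5],
  ],
)

```text
clock: 10.22
position: [481.2, 34.3, 171.0]
ee_rot: [0.959, -0.283, -0.0, 0.0]
contact_force: [-0.7, -0.7, -0.9]
gripper_width: 14.9
```

```bash
python3 -c "
from rock import *;check()
from h import *
im=snap('wrist','w7')
cv2.imwrite('pics/w7b.png',cv2.resize(im[:,:,::-1],(800,600)))"
```

```text
t 10.22 tilt [-0.  -0.  -0.1] rib dxy,lift [-0.1 -1.7] 30.5 F [-0.7 -0.7 -0.9] Ftool [-0.2  1.   0.9] M [ 0.04 -0.03 -0.05] w 14.9
```

View pics/w7b.png

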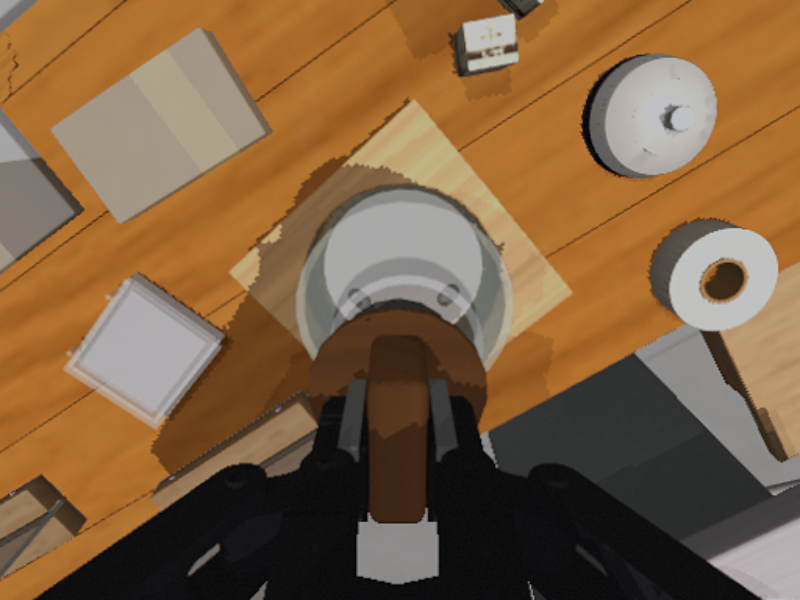

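```bash
python3 - <<'E'
from h import *
p,Rc=plan([481,34,265],-33,2)
plan([474,-210,265],-70,5,p0=p,R0=Rc)
E
```

```text
[[-0.01, 0.03, -4.67], [-0.01, -0.02, 0.04]]
[[-0.02, 0.03, -4.67], [-0.01, -0.02, 0.04]]
end [481.  34. 265.] [ 0.839 -0.545 -0.   ]
[[2.54, 4.17, 0.0], [0.0, 0.0, 7.4]]
[[3.06, 3.8, 0.0], [0.0, 0.0, 7.4]]
[[3.52, 3.38, 0.0], [0.0, 0.0, 7.4]]
[[3.93, 2.9, 0.0], [0.0, 0.0, 7.4]]
[[4.27, 2.37, 0.0], [0.0, 0.0, 7.4]]
end [ 474. -210.  265.] [ 0.342 -0.94  -0.   ]
```

Request:
jog_arm(
  rows=[
    [[0, 0, -2.0], [0, 0, 0], 0.5],
    [[0, 0, -3.5], [0, 0, 0], 0.5],
    [[0, 0, -3.9], [0, 0, 0], 0.5],
    [[2.5, 4.2, 0], [0, 0, 7.4], 0.5],
    [[3.1, 3.8, 0], [0, 0, 7.4], 0.5],
    [[3.5, 3.4, 0], [0, 0, 7.4], 0.5],
    [[3.9, 2.9, 0], [0, 0, 7.4], 0.5],
    [[4.3, 2.4, 0], [0, 0, 7.4], 0.5],
    [[0, 0, 0], [0, 0, 0], 0.5],
    [[0, 0, 0], [0, 0, 0], 0.5],
  ],
)

```text
clock: 11.52
position: [473.5, -210.3, 264.8]
ee_rot: [0.819, -0.573, -0.0, 0.0]
contact_force: [0.1, -0.1, -0.9]
gripper_width: 14.9
```

```bash
python3 - <<'E'
from h import *
import pickle
s=arm.read_state();print(s['position'].round(1),s['contact_force'].round(1),s['gripper_width'])
m=eyes.camera_model('wrist'); pickle.dump(m,open('w8.pkl','wb'))
im=snap('wrist','w8'); cv2.imwrite('pics/w8b.png',cv2.resize(im[:,:,::-1],(800,600)))
im=snap('scene','s8');snap('top','t8')
cv2.imwrite('pics/s8b.png',cv2.resize(im[110:310,170:437,::-1],(800,600),interpolation=cv2.INTER_CUBIC))
print([(np.round(np.array(b['position'])*[512,384]).tolist(),round(b['conf'],2)) for b in nets.boxes_of('wrist','saucer')][:4])
E
```

```text
[ 473.5 -210.3  264.8] [ 0.1 -0.1 -0.9] 14.893613726175461
[([281.0, 50.0], 0.71)]
```

View pics/w8b.png

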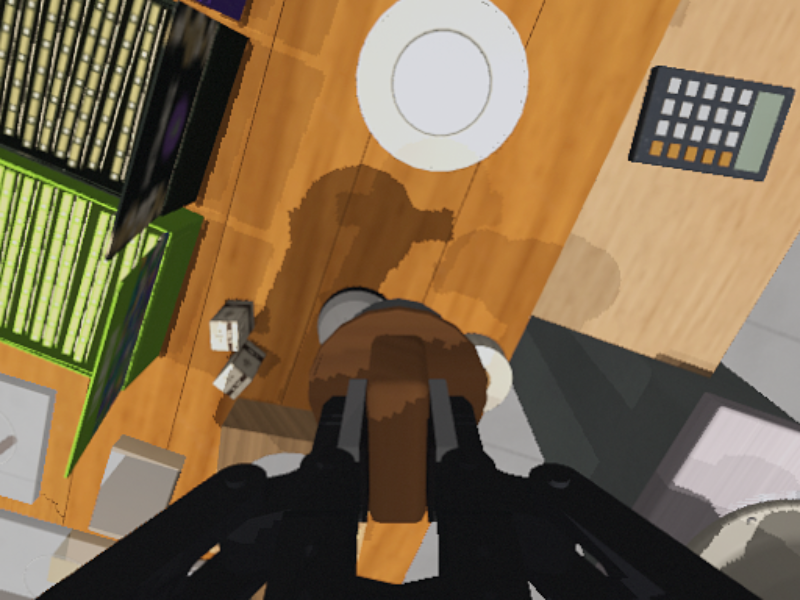

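View pics/s8b.png

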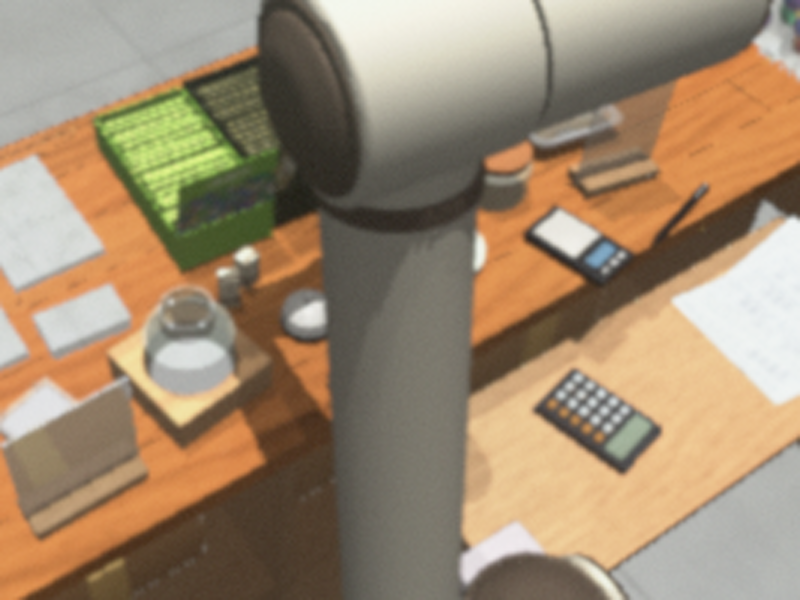

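```bash
python3 - <<'E'
from h import *
import pickle; m=pickle.load(open('w8.pkl','rb'))
print('well',atz('',(441.5/1.5625,82/1.5625),6,m),'outer l,r',atz('',(357/1.5625,85/1.5625),14,m),atz('',(528/1.5625,85/1.5625),14,m), atz('',(440/1.5625,171/1.5625),14,m))
im=cv2.imread('pics/top0.png')
f=lambda x,y:(90+x/2.424,150+y/2.424)
print('top',atz('top',f(604,150),14),atz('top',f(603,150),6))
p,Rc=plan([476,-318,150],-70,4)
E
```

```text
well [ 479.85398955 -319.54595898    6.        ] outer l,r [ 534.45139446 -297.15102402   14.        ] [ 423.39218788 -337.74370183   14.        ] [ 459.21460106 -262.52740552   14.        ]
top [ 478.03504312 -319.59538012   14.        ] [ 479.48792761 -320.20181157    6.        ]
[[2.57, 0.89, 2.88], [-0.0, -0.0, 0.04]]
[[2.57, 0.88, 2.88], [-0.0, -0.0, 0.04]]
[[2.56, 0.89, 2.87], [-0.0, -0.0, 0.04]]
[[2.57, 0.88, 2.88], [-0.0, -0.0, 0.04]]
end [ 476. -318.  150.] [ 0.342 -0.94   0.   ]
```

```bash
python3 - <<'E'
from ov import *
import pickle; m=pickle.load(open('w8.pkl','rb'))
overlay('w8',m,473.5,-210.3,264.8-46.5,-70,'o8',(160,150,340,360),3.5)
plan([479.5,-319.7,110],-70,4)
E
```

```text
[[2.64, 0.82, 3.88], [-0.0, -0.0, 0.04]]
[[2.64, 0.82, 3.88], [-0.0, -0.0, 0.04]]
[[2.63, 0.82, 3.87], [-0.0, -0.0, 0.04]]
[[2.64, 0.81, 3.88], [-0.0, -0.0, 0.04]]
end [ 479.5 -319.7  110. ] [ 0.342 -0.94   0.   ]
```

View pics/o8.png

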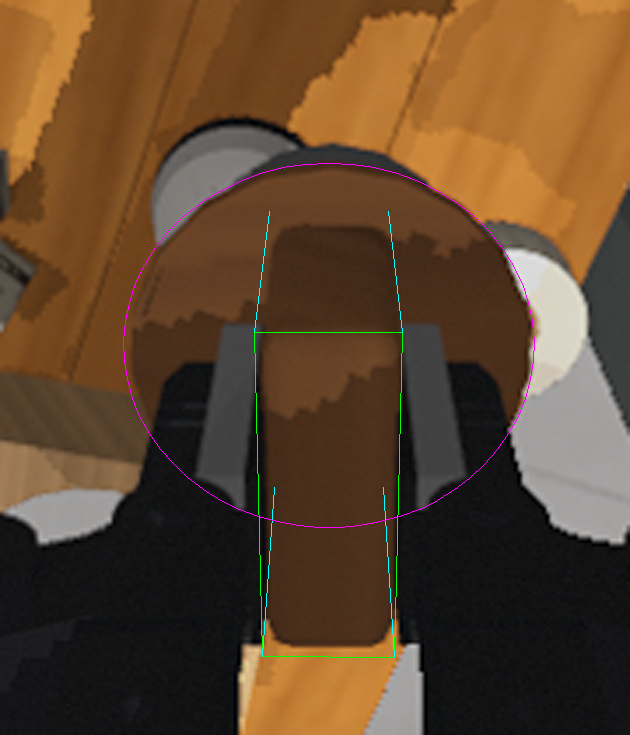

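Request:
jog_arm(
  rows=[
    [[2.6, 0.8, 3.9], [0, 0, 0], 0.5],
    [[2.6, 0.8, 3.9], [0, 0, 0], 0.5],
    [[2.6, 0.8, 3.9], [0, 0, 0], 0.5],
    [[2.7, 0.8, 3.4], [0, 0, 0], 0.5],
    [[0, 0, 0], [0, 0, 0], 0.5],
    [[0, 0, 0], [0, 0, 0], 0.5],
  ],
)

```text
clock: 12.48
position: [480.5, -319.5, 114.8]
ee_rot: [0.82, -0.573, 0.001, -0.0]
contact_force: [0.7, -0.3, -0.2]
gripper_width: 14.7
```

```bash
python3 - <<'E'
from h import *
import pickle
s=arm.read_state();print(s['position'].round(1),s['contact_force'].round(1),s['gripper_width'])
m=eyes.camera_model('wrist'); pickle.dump(m,open('w9.pkl','wb'))
im=snap('wrist','w9'); cv2.imwrite('pics/w9b.png',cv2.resize(im[:,:,::-1],(800,600)))
im=snap('scene','s9');im=snap('top','t9')
cv2.imwrite('pics/t9b.png',cv2.resize(im[160:260,300:433,::-1],(800,600),interpolation=cv2.INTER_CUBIC))
E
```

```text
[ 480.5 -319.5  114.8] [ 0.7 -0.3 -0.2] 14.72747414790029
```

View pics/w9b.png

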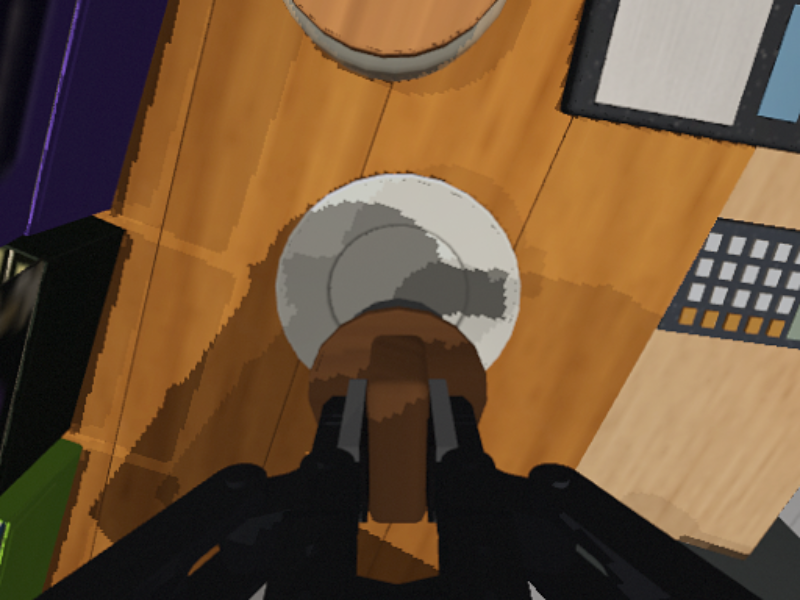

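View pics/t9b.png

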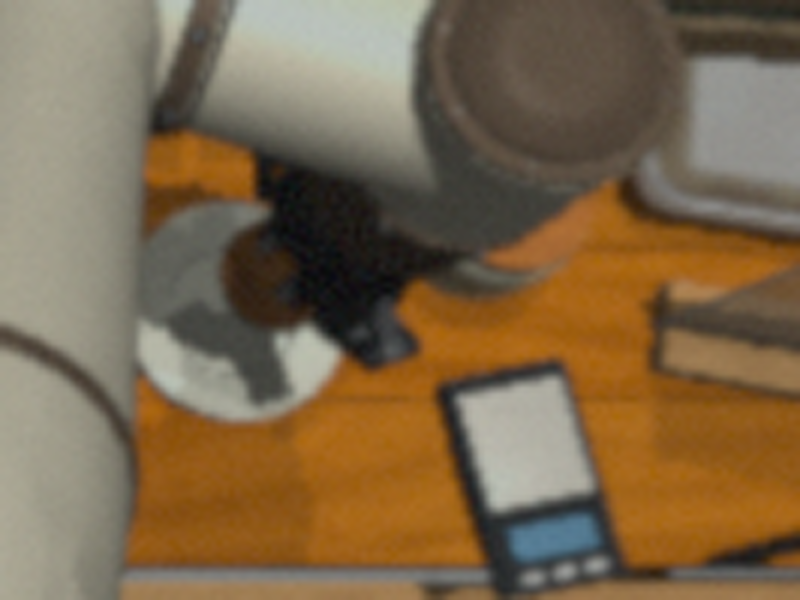

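```bash
python3 - <<'E'
from h import *
import pickle; m=pickle.load(open('w9.pkl','rb'))
g=lambda x,y,z:atz('',(x/1.5625,y/1.5625),z,m).round(1)
l,r,t=g(328,288,6),g(468,290,6),g(398,224,6); print(l,r,(l+r)/2,np.linalg.norm(l-r),t)
d=np.array([.342,-.94,0]); print('center from top', t-d*34.5)
l,r,t=g(277,285,14),g(520,285,14),g(398,172,14);print((l+r)/2,np.linalg.norm(l-r),t-d*60)
E
```

```text
[ 513.2 -309.     6. ] [ 447.3 -332.1    6. ] [ 480.25 -320.55    6.  ] 69.83136830966444 [ 491.5 -351.3    6. ]
center from top [ 479.701 -318.87     6.   ]
[ 481.65 -324.95   14.  ] 117.05596951885883 [ 479.68 -318.5    14.  ]
```

Request:
jog_arm(
  rows=[
    [[0, 0, 2.8], [0, 0, 0], 0.5],
    [[0, 0, 2.4], [0, 0, 0], 0.5],
    [[0, 0, 0], [0, 0, 0], 0.5],
  ],
)

```text
clock: 13.0
position: [479.0, -319.0, 61.5]
ee_rot: [0.82, -0.573, -0.001, 0.0]
contact_force: [0.8, -0.3, -1.3]
gripper_width: 15.0
```

Request:
jog_arm(
  rows=[
    [[0, 0, 0.3], [0, 0, 0], 0.5],
    [[0, 0, 0], [0, 0, 0], 0.5],
  ],
)

```text
clock: 13.25
position: [480.5, -320.0, 60.2]
ee_rot: [0.82, -0.573, 0.001, -0.0]
contact_force: [0.4, -0.5, -0.6]
gripper_width: 15.4
```

Request:
jog_arm(
  rows=[
    [[0, 0, 0.2], [0, 0, 0], 0.5],
    [[0, 0, 0], [0, 0, 0], 0.5],
  ],
)

```text
clock: 13.5
position: [479.7, -320.0, 57.2]
ee_rot: [0.819, -0.573, 0.0, -0.0]
contact_force: [-0.7, 0.4, -1.3]
gripper_width: 15.3
```

Request:
jog_arm(
  rows=[
    [[0, 0, 0.2], [0, 0, 0], 0.5],
    [[0, 0, 0], [0, 0, 0], 0.5],
  ],
)

```text
clock: 13.75
position: [479.5, -319.9, 54.8]
ee_rot: [0.819, -0.573, -0.0, 0.0]
contact_force: [-0.4, 0.1, -0.6]
gripper_width: 14.9
```

Request:
jog_arm(
  rows=[
    [[0, 0, 0.1], [0, 0, 0], 0.5],
    [[0, 0, 0], [0, 0, 0], 0.5],
  ],
)

```text
clock: 14.0
position: [479.6, -319.9, 53.8]
ee_rot: [0.819, -0.573, -0.0, 0.0]
contact_force: [0.6, 0.1, -0.2]
gripper_width: 14.6
```

Request:
jog_arm(
  rows=[
    [[0, 0, 0.1], [0, 0, 0], 0.5],
    [[0, 0, 0], [0, 0, 0], 0.5],
  ],
)

```text
clock: 14.25
position: [479.6, -319.9, 52.9]
ee_rot: [0.819, -0.573, -0.0, 0.0]
contact_force: [-0.4, -0.3, -1.0]
gripper_width: 14.9
```

Request:
jog_arm(
  rows=[
    [[0, 0, 0.1], [0, 0, 0], 0.5],
    [[0, 0, 0], [0, 0, 0], 0.5],
  ],
)

```text
clock: 14.5
position: [479.7, -319.9, 52.0]
ee_rot: [0.819, -0.573, 0.0, -0.0]
contact_force: [0.4, -0.6, -0.9]
gripper_width: 15.3
```

Request:
jog_arm(
  rows=[
    [[0, 0, 0.1], [0, 0, 0], 0.5],
    [[0, 0, 0], [0, 0, 0], 0.5],
  ],
)

```text
clock: 14.75
position: [479.8, -320.0, 51.9]
ee_rot: [0.819, -0.573, 0.0, 0.0]
contact_force: [-2.3, 1.7, 5.0]
gripper_width: 15.0
```

Request:
jog_arm(
  rows=[
    [[0, 0, 0.1], [0, 0, 0], 0.5],
    [[0, 0, 0], [0, 0, 0], 0.5],
  ],
)

```text
clock: 15.0
position: [479.8, -320.1, 51.9]
ee_rot: [0.82, -0.573, 0.0, 0.0]
contact_force: [-2.8, 2.2, 10.6]
gripper_width: 14.9
```

Request:
jog_arm(
  rows=[
    [[0, 0, -0.12], [0, 0, 0], 0.5],
    [[0, 0, 0], [0, 0, 0], 0.5],
  ],
)

```text
clock: 15.25
position: [479.8, -320.0, 51.9]
ee_rot: [0.819, -0.573, 0.0, 0.0]
contact_force: [-1.7, 1.8, 5.7]
gripper_width: 15.0
```

Request:
jog_arm(
  rows=[
    [[0, 0, 0], [0, 0, 0], 2.2],
    [[0, 0, 0], [0, 0, 0], 2.8],
    [[0, 0, 0], [0, 0, 0], 3.6],
    [[0, 0, 0], [0, 0, 0], 4.4],
    [[0, 0, 0], [0, 0, 0], 5.0],
    [[0, 0, 0], [0, 0, 0], 5.0],
  ],
)

```text
clock: 16.0
position: [479.7, -319.9, 51.1]
ee_rot: [0.819, -0.573, -0.0, 0.0]
contact_force: [-1.0, 0.2, -0.1]
gripper_width: 49.9
```

```bash
python3 - <<'E'
from h import *
im=snap('wrist','w10'); cv2.imwrite('pics/w10b.png',cv2.resize(im[:,:,::-1],(800,600)))
E
```

```text
(no output)
```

View pics/w10b.png

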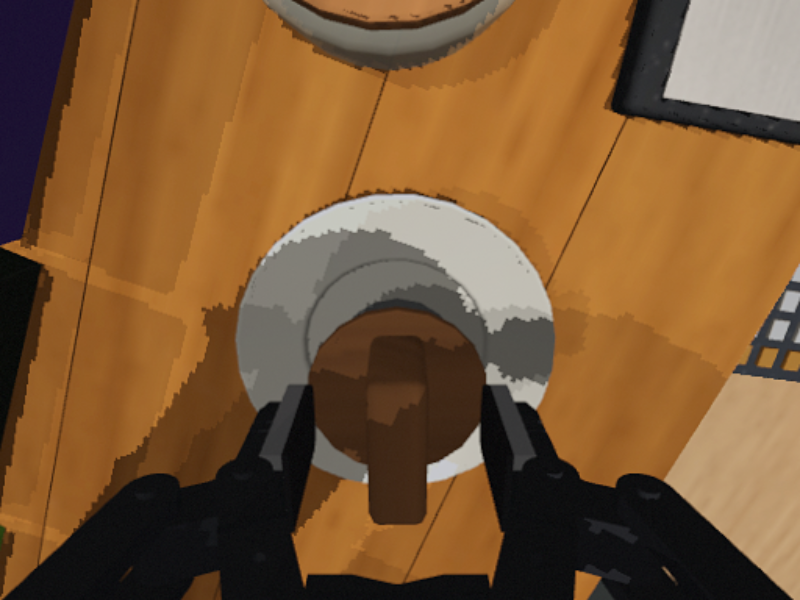

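Standing upright, released. I retreat straight up.

Request:
jog_arm(
  rows=[
    [[0, 0, -0.5], [0, 0, 0], 5.5],
    [[0, 0, -2], [0, 0, 0], 6],
    [[0, 0, -4], [0, 0, 0], 6],
    [[0, 0, -5], [0, 0, 0], 6],
    [[0, 0, -5], [0, 0, 0], 6],
    [[-4, 0, -4], [0, 0, 0], 6],
    [[-5, 0, 0], [0, 0, 0], 6],
    [[0, 0, 0], [0, 0, 0], 6],
    [[0, 0, 0], [0, 0, 0], 6],
  ],
)

```text
clock: 17.18
position: [449.0, -235.4, 256.7]
ee_rot: [0.82, -0.573, 0.001, -0.0]
contact_force: [0.9, -0.3, 0.4]
gripper_width: 59.9
```

```bash
python3 - <<'E'
from h import *
im=snap('wrist','w11'); cv2.imwrite('pics/w11b.png',cv2.resize(im[:,:,::-1],(800,600)))
im=snap('scene','s11'); cv2.imwrite('pics/s11b.png',cv2.resize(im[110:310,170:437,::-1],(800,600),interpolation=cv2.INTER_CUBIC))
im=snap('top','t11'); cv2.imwrite('pics/t11b.png',cv2.resize(im[150:290,180:420,::-1],(800,467),interpolation=cv2.INTER_CUBIC))
print(arm.read_state()['contact_force'])
E
```

```text
[ 0.25398911 -0.35125345 -0.54918113]
```

View pics/w11b.png

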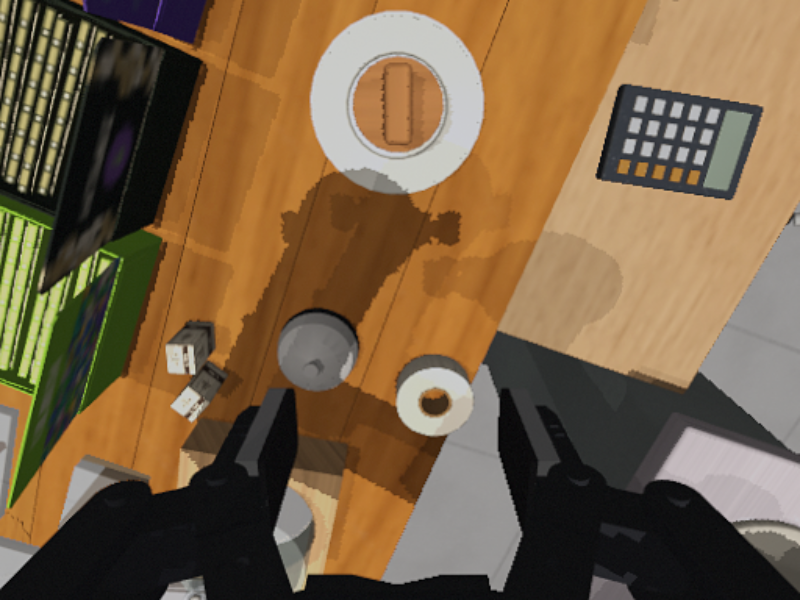

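View pics/s11b.png

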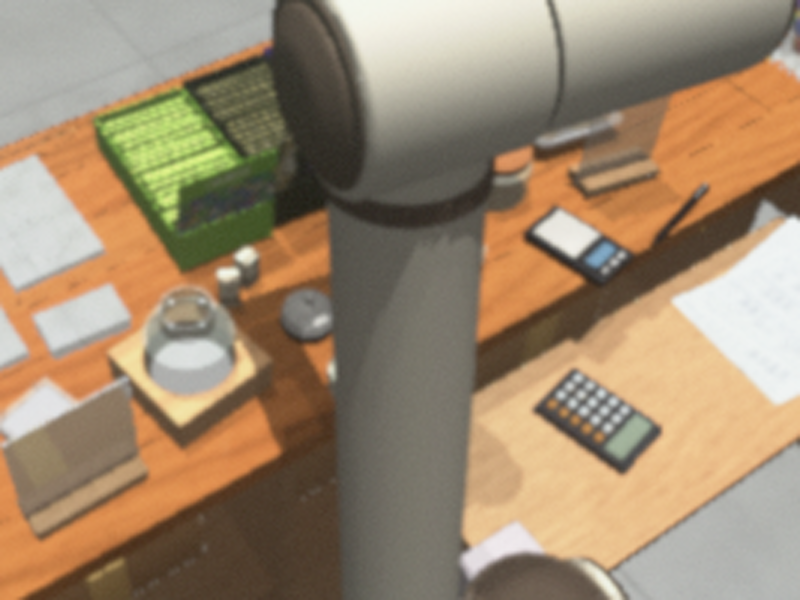

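View pics/t11b.png

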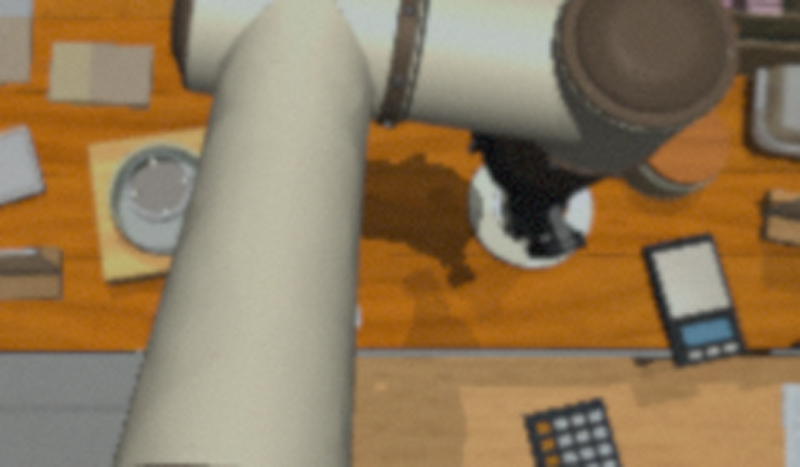

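The stopper stands on the saucer, centred around (398,105) in the wrist picture. The jar is open and down in its block, and the bell and squat jar are in place.

```bash
python3 -c "
from h import *
print(arm.job_done(), arm.read_state()['clock'])"
```

```text
the job is handed in; nothing more can be done
the job is handed in; nothing more can be done
```

The stopper is out of the tall jar and standing upright in the middle of the saucer. I let go of it and handed the job in at about 17 s of the 64 s.

- **Rocking it free:** I gripped the flat grip and rocked it about 12 to 14 degrees while lifting lightly. The first rock to one side slipped back. A rock to the other side freed the upper rib, and one more freed the lower rib. The stopper came up freely at about 20 mm, with only its own weight on the wrist, and I then lifted it clear.
- **Pull force:** On the tilt-back that slipped, the pull reached about 12 N, over the 9 N advised and close to the weight of the jar and stopper together. A later rock also showed about 10 N at moments. The jar may have lifted very slightly during these, though the pictures don't show it.
- **Placing:** I lowered the stopper until it touched the saucer floor, with a peak of about 11 N. I eased off, opened the fingers and drew back.
- **Last checks:** The wrist picture shows the stopper centred and upright on the saucer. The scene and top pictures show the jar open and down in its block. The bell and the squat jar look unmoved by eye; I didn't measure them. The robot is clear of everything, with close to no force on the wrist.
- **Disagreements:** The first position I worked out for the stopper was about 4 mm and 3 degrees off when seen close up, and I corrected it before gripping. TCP position readings also wandered by 1 to 3 mm during the rocking.

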